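# Refit the inner damper dial and wind it closed

### The arm

A 6-joint arm with a two-finger parallel gripper is mounted at the origin on a cart in front of the work surface, level with it; the furniture and walls round the work are solid. World frame = base frame: x ahead of the robot, y to its left, z up, the work surface at z = 0. Lengths are in m, angles in rad, forces in N, time in s.
With the tool pointing down it reaches from about 0.25 to 0.8 m from the base axis. Payload 8.5 kg.
Tool frame: the origin (TCP) lies on the centre line of the jaws, within the pads' length; the fingertips stand 25 mm ahead of it and the grasp point (between the pads) lies 6 mm ahead of it; z points along the fingers, y is the line along which they close (so a half turn about z gives the same grasp; the last joint's range is limited). The gripper opens to 85 mm and grips with 20 to 120 N. Pads are 22 mm wide; open, the fingers measure 114 mm over their backs; the gripper's body (76 mm by 85 mm) begins 54 mm behind the grasp point. The pads swing forward as they close: fully open they stand 13 mm farther back than shut.
Start: joints at [-1.225, 0.238, -0.013, 1.319, 0, 1.571], TCP at [0.178, -0.494, 0.256] pointing down, gripper open.
Joint ranges: [-2.66, 2.66], [-1.03, 1.9], [-1.14, 1.46], [-1.82, 2.27], [-1.45, 1.34], [-3.14, 3.14]. Speed limits (rad/s): [2.22, 2.22, 2.79, 3.14, 3.14, 3.14].

### API

Orientations are given as a rotation vector (axis times angle).
In Python, from rig import * gives the robot as it stands. The module is installed in compiled form; this text tells all that it offers.
- The arm moves only by the tool carry_out, never from a script. Its argument "moves" is one flat list of numbers, 4 for each row, row after row: the shift along the tool's x, y, z in units of 50 mm (1.0 is 50 mm), then the turn about the tool's z in units of 6 degrees (1.0 is 6 degrees). In form: [tx, ty, tz, twist, tx, ty, tz, twist, ...]. A call has 1 to 10 rows; each row shifts and turns the commanded pose from where the row before left it, along the tool's axes as they then stand; what a row does not reach is not made up. A row lasts 1/10 s, in which the tool goes at most 50 mm and 8.59 degrees, less where a joint would pass 70% of its speed; a pose out of reach is approached as far as the arm can. A call is refused whole if a number of a shift passes 1 or a number of a turn 1, either way. A call with a gripper value outside its range is refused whole. "claw" is the finger opening in mm, from 0 to 85.4, set as the call begins (left out, the last holds). The fingers move at their own pace and stop on an object; the grip force is fixed at half the most. Time passes only in rows, so rows that do not move let the fingers close. It gives the time, the measured TCP pose, the force, the opening and the grip force at its end, in the units of the state.
- read_state(): the state, without advancing time (a new reading comes with each control period).
- snapshot(name): name is "scene" or "side" or "wrist"; returns the picture (480x640x3 uint8, red, green, blue); there is no depth.
- camera_info(name): a dict with "camera_matrix" (3x3 intrinsics, pixels), "extrinsics" (4x4, takes a point from camera to world coordinates); the wrist camera has in their place "mount" (4x4, takes a point from camera to tool coordinates, whose origin is the TCP and whose axes are the flange's). Camera axes: x right, y down, z forward; pixel columns grow to the right and rows downward; lengths in m; the calibration is good to about 2 mm. A picture is of the moment at which its call begins: read the wrist's pose just before it. camera_info takes no time and is no camera call.
- finish_job(): hands the job in; it is judged then, once.
The state is a dict: "time_s": time; "joint_pos": joint angles; "joint_vel": joint speeds; "tau": joint torques, N m; "tool_pos": TCP position; "tcp_rot": TCP orientation; "force": force on the tool from outside, world axes, zero at the start; "wrist_torque": the same for the moment, N m; "gripper_width": finger opening in m; "grip_force": force on a finger pad.
Only numpy, scipy, OpenCV 4.12 (cv2) and the standard library are available. Lean on these libraries where they do the work, as an engineer would, in place of code of your own. Each camera call takes 0.05 s, during which the arm holds its last target. There are 200 camera calls.

### The job

Refit the loose inner dial on the valve stem of the fork damper standing in the bench clamp: feel for the stem's two flats with light pressure until the dial drops fully home on the outer ring's face. Then turn only the inner dial gently clockwise, without bearing down on it, until it comes up against its closed stop, and let go. The outer ring must stay at its setting, the damper must not be forced round in its clamp, and the things round about stay where they are.

Things in the scene. Friction and masses are not known exactly. Their poses are not given: they have to be found in the camera images.
- inner_dial: the loose inner (low-speed) dial: a plain aluminium block 27 x 20 x 20 mm high with ribbed ends and a dark groove along its top, 22 g; stands upright on the bench, bore down, at any yaw. Origin: centre of its underside; x along its 27 mm length and the groove; y across the two smooth flats to be gripped, 20 mm apart; z up. Half a turn about z makes no difference to its fit.
- dial_bore (a point): centre of the mouth of the dial's bore, in its underside, axes as the dial's: a double-D (rectangular) hole 15 x 8 mm and 12.5 mm deep, long side along x, with a small chamfer at the mouth. On the stem's tang it has about 0.07 rad of play to either side.
- dial_seat (a point): centre of the outer ring's flat top face, 115 mm above the bench, on the common axis of ring, stem and damper; z up; -x points at the index pip. A fully fitted dial has its underside on this face. The closed stop is reached, turning clockwise from above, when the dial's x axis lies within 0.1 rad of this frame's x axis (either way round).
- tang_top (a point): point on the axis at the top of the valve stem's steel tang: 14 x 7 mm in section, 9 mm above the ring's face. Axes as dial_seat, NOT the tang's: the tang's long side lies 0.35 to 1.55 rad anticlockwise (from above) of this x axis, not measured; find it by feel or look. The tang turns against about 0.04 Nm of friction; clockwise closes it, up to a firm stop. Over about 6 N on its end can drag it.
- index_pip (a point): small dark raised pip on the flat of the hexagonal cap, just below and outside the ring, 26 mm from the axis; the dial's groove points along the line from the axis to this pip when closed.
- ring_mark (a point): light mark on the rim of the outer ring's top face, 20 mm from the axis. The outer ring (high-speed dial) is black, knurled, 44 mm in diameter, 14 mm high, and turns on the same axis against about 0.045 Nm of friction: a dial or fingertip pressed on its face with more than about 4 N while turning drags it along.
- clamp_stand: bench clamp, fixed to the bench, with the damper upright in it: foot plate 124 x 96 x 10 mm, split block 60 x 56 mm up to 54 mm height, 33 mm tube, hexagonal cap 50 mm across flats from 88 to 97 mm, outer ring on top. Origin: centre of the plate's underside; x along the plate's length; z up. It carries damper, ring and stem.
- cartridge (a joint): angle (rad, anticlockwise positive) by which the damper has turned in the clamp; 0 at the start. It slips above about 0.3 Nm.
- oil_bottle: cream squeeze bottle with black nozzle cap, 47 mm in diameter, 137 mm high; origin at the centre of its underside; bystander
- bearing_cup: bare metal headset cup, 45 mm in diameter, 19 mm high; origin at the centre of its underside; bystander
- tape_roll: roll of masking tape lying flat, 86 mm in diameter, 19 mm high; origin at the centre of its underside; bystander
- rubber_cap: round black rubber cap, 31 mm in diameter, 11 mm high; origin at the centre of its underside; bystander
Not all that is in view belongs to the job. What is meant by the inner_dial is not orange, and is the smaller of those in its own colour.

How it is judged:
On the way:
1. the dial has dropped over the stem's tang (z of inner_dial in the frame of dial_seat below 0.005 m and horizontal distance between inner_dial and dial_seat below 0.003 m), for 0.2 s.
At the end, for the whole second after the job is handed in: The inner dial sits fully home on the ring's face (within 1.5 mm), centred within 3 mm, upright, wound clockwise to its closed stop (groove within 0.13 rad of the line to the index pip), released, at rest; ring mark within 3 mm and damper within 0.1 rad of their start (z of inner_dial in the frame of dial_seat between -0.002 and 0.0015 m and horizontal distance between inner_dial and dial_seat below 0.003 m and angle between inner_dial's own z axis and vertical below 0.08 rad and angle between the x axis of inner_dial and the x axis of dial_seat, either way round below 0.13 rad and distance of ring_mark from where it was at the start of the episode below 0.003 m and value of joint cartridge between -0.1 and 0.1 rad and linear speed of inner_dial below 0.01 m/s and angular speed of inner_dial below 0.1 rad/s); the robot touches nothing.
It fails at once if the outer ring is dragged round: its mark moves more than 3 mm (distance of ring_mark from where it was at the start of the episode above 0.003 m).
It fails at once if the damper is forced round in its clamp by more than 0.1 rad (value of joint cartridge above 0.1 rad or value of joint cartridge below -0.1 rad).
It fails at once if the dial is pressed or wrenched against the damper with more than 35 N (contact force between inner_dial and clamp_stand above 35 N).
It fails at once if one of the things round about is knocked over or moved more than 20 mm (distance of any of oil_bottle, bearing_cup, tape_roll, rubber_cap from where it was at the start of the episode above 0.02 m or angle between any of oil_bottle, bearing_cup, tape_roll, rubber_cap's own z axis and vertical above 0.3 rad).
It also fails if it takes over 72 s, if anything falls off the work surface, if the arm or the gripper's body presses on something with over 40 N, if the wrist force passes 120 N, or if a joint passes its speed limit or range.

## Working session

There is one attempt and no reset: what is moved stays moved. The work goes in short steps, Python scripts to look and compute and a tool call to move; the robot and the scene stay as the last step left them, time stands still between calls to the robot, and variables do not carry over. Pictures are saved under pics/ and viewed, at most 12 in all, crops included, and the job is handed in when it is done.

Besides the shell and the picture viewer there is one more tool, called after "Emit:" by a JSON object that holds its "name" and its "arguments", one argument or row to a line. carry_out: Moves the arm, as the interface text tells. Its arguments: {"type":"object","properties":{"moves":{"type":"array","items":{"type":"number"}},"claw":{"type":"number"}},"required":["moves"]}

```bash
mkdir -p pics
python3 - <<'E'
from rig import *
import cv2,numpy as np
np.set_printoptions(precision=4,suppress=True)
s=read_state();print(s)
ims=[]
for n in("scene","side"):
    im=snapshot(n);cv2.imwrite(f"pics/{n}0.png",im[:,:,::-1]);ci=camera_info(n);print(n,ci)
print(camera_info("wrist"))
E
```

```text
{'time_s': 0.0, 'joint_pos': array([-1.225 ,  0.2388, -0.0143,  1.3192, -0.    ,  1.5708]), 'joint_vel': array([-0.0007, -0.0002, -0.0004,  0.0013, -0.0016, -0.0003]), 'tau': array([  0.001 , -53.8788,  34.6442,   0.0184,   0.0001,  -0.    ]), 'tool_pos': array([ 0.1778, -0.4936,  0.2557]), 'tcp_rot': array([-3.0933, -0.5402,  0.0004]), 'force': array([-0.4933, -0.2811, -0.3156]), 'wrist_torque': array([-0.0243,  0.0138,  0.0734]), 'grip_force': 0.0, 'gripper_width': 0.08551297229872998}
scene {'camera_matrix': array([[514.2237,   0.    , 318.1823],
       [  0.    , 514.2237, 236.1515],
       [  0.    ,   0.    ,   1.    ]]), 'extrinsics': array([[ 0.8845, -0.264 ,  0.3847,  0.0689],
       [-0.4662, -0.5334,  0.7058, -0.9198],
       [ 0.0189, -0.8036, -0.5948,  0.9112],
       [ 0.    ,  0.    ,  0.    ,  1.    ]])}
side {'camera_matrix': array([[455.5143,   0.    , 320.9159],
       [  0.    , 455.5143, 237.0104],
       [  0.    ,   0.    ,   1.    ]]), 'extrinsics': array([[-0.9848, -0.086 ,  0.1507,  0.4308],
       [-0.1726,  0.5758, -0.7992,  0.7998],
       [-0.018 , -0.8131, -0.5819,  0.6363],
       [ 0.    ,  0.    ,  0.    ,  1.    ]])}
{'camera_matrix': array([[386.9   ,   0.    , 317.5464],
       [  0.    , 386.9   , 240.5096],
       [  0.    ,   0.    ,   1.    ]]), 'mount': array([[-0.001 , -0.9561, -0.2931,  0.0755],
       [ 1.    , -0.0012,  0.0006,  0.0009],
       [-0.0009, -0.2931,  0.9561, -0.1176],
       [ 0.    ,  0.    ,  0.    ,  1.    ]])}
```

View pics/scene0.png

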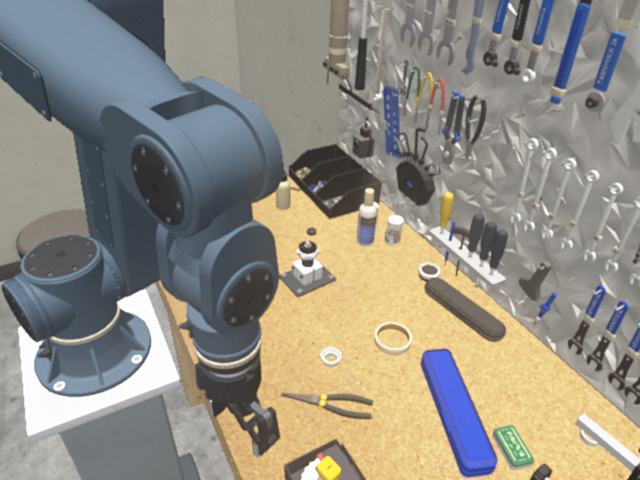

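View pics/side0.png

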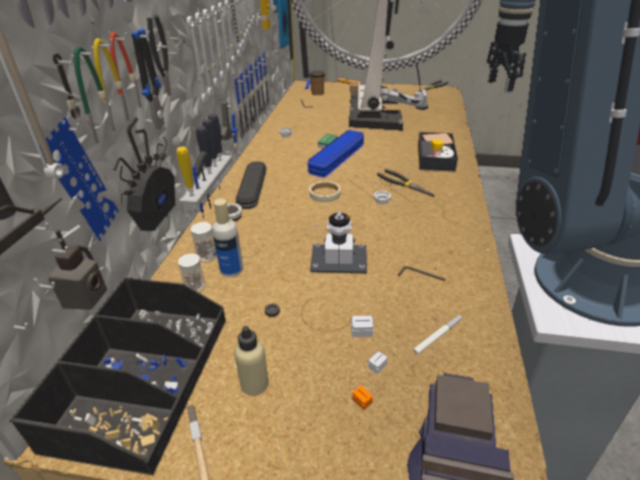

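The side view shows two white blocks, a larger one at (362,325) and a smaller one at (377,361), which is the dial. It also shows an orange one at (362,396), the damper with its ring at (339,222), the oil bottle at (252,375) and the rubber cap at (272,310). I'll project these next.

```bash
cat > h.py <<'E'
from rig import *
import cv2,numpy as np
from scipy.spatial.transform import Rotation as R
np.set_printoptions(precision=4,suppress=True)
def cam(n,s=None):
    ci=camera_info(n)
    if n!="wrist": return ci["camera_matrix"],ci["extrinsics"]
    s=s or read_state();T=np.eye(4);T[:3,:3]=R.from_rotvec(s["tcp_rot"]).as_matrix();T[:3,3]=s["tool_pos"]
    return ci["camera_matrix"],T@ci["mount"]
def ray(c,p):
    K,E=c;d=E[:3,:3]@np.linalg.solve(K,[p[0],p[1],1]);return E[:3,3],d/np.linalg.norm(d)
def plane(c,p,z):
    o,d=ray(c,p);return o+d*(z-o[2])/d[2]
def tri(l):
    A=np.zeros((3,3));b=np.zeros(3)
    for c,p in l:
        o,d=ray(c,p);M=np.eye(3)-np.outer(d,d);A+=M;b+=M@o
    x=np.linalg.solve(A,b);return x,[np.linalg.norm((np.eye(3)-np.outer(ray(c,p)[1],ray(c,p)[1]))@(x-c[1][:3,3])) for c,p in l]
def proj(c,X):
    K,E=c;q=K@(E[:3,:3].T@(np.asarray(X)-E[:3,3]));return q[:2]/q[2]
E
python3 - <<'E'
from h import *
c=cam("side")
for n,p,z in[("dial",(377,361),.01),("big",(362,325),.01),("orange",(362,396),.01),("ringtop",(339,217),.118),("bottle",(252,385),.01),("cap",(272,310),.005)]:print(n,plane(c,p,z))
print(tri([(c,(339,218)),(cam("scene"),(308,243))]))
a=cv2.imread("pics/side0.png")[195:415,310:430];b=cv2.imread("pics/scene0.png")[215:315,250:350]
cv2.imwrite("pics/a.png",np.hstack([cv2.resize(a,(328,600),interpolation=2),cv2.resize(b,(470,600)[:1]+(600,),interpolation=2)]))
E
```

```text
dial [0.4355 0.2837 0.01  ]
big [0.4691 0.2049 0.01  ]
orange [0.4538 0.3566 0.01  ]
ringtop [0.5402 0.012  0.118 ]
bottle [0.6326 0.3646 0.01  ]
cap [0.6465 0.1879 0.005 ]
(array([0.5432, 0.0093, 0.1152]), [np.float64(0.0029911353922780085), np.float64(0.0029911353922781815)])
```

View pics/a.png

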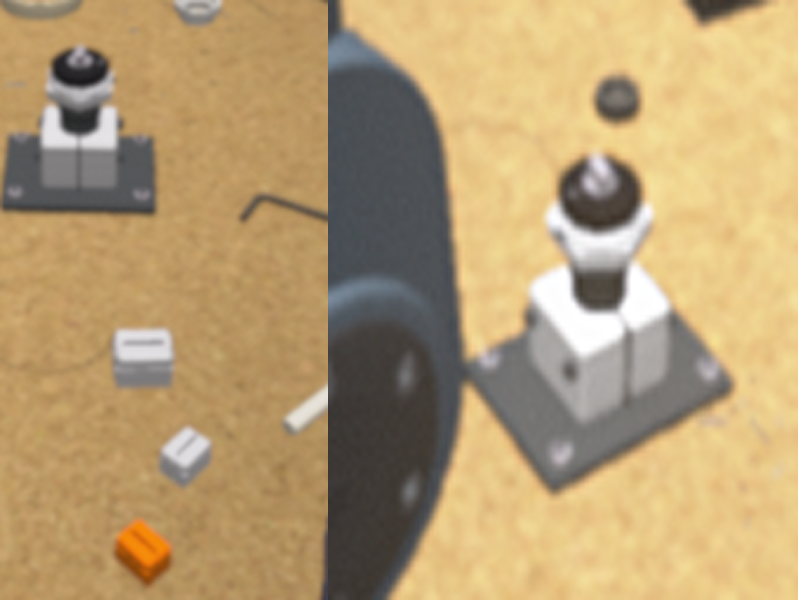

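Emit:
{"name": "carry_out", "arguments": {
  "moves": [0.73,-0.5,0,0,0.73,-0.5,0,0,0.73,-0.5,0,0,0.73,-0.5,0,0,0.73,-0.5,0,0,0.73,-0.5,0,0,0.73,-0.5,0,0]
}}

```text
time_s: 0.8
tool_pos: [0.3595, -0.241, 0.2562]
tcp_rot: [-3.095, -0.54, 0.0]
force: [0.7, 0.1, 0.5]
gripper_width: 0.0855
grip_force: 0.0
```

Emit:
{"name": "carry_out", "arguments": {
  "moves": [0.73,-0.5,0,0,0.73,-0.5,0,0,0.73,-0.5,0,0,0.73,-0.5,0,0,0.73,-0.5,0,0,0.73,-0.5,0,0,0.73,-0.5,0,0,0,0,0,0,0,0,0,0]
}}

```text
time_s: 1.7
tool_pos: [0.54, 0.0094, 0.2555]
tcp_rot: [-3.094, -0.544, 0.003]
force: [0.4, -0.5, -0.0]
gripper_width: 0.0857
grip_force: 0.0
```

Run:
```python
from h import *
s=read_state();np.save("s1.npy",np.r_[s["tool_pos"],s["tcp_rot"]])
im=snapshot("wrist");cv2.imwrite("pics/w1.png",im[:,:,::-1])
print(s["time_s"],s["tool_pos"],s["tcp_rot"],proj(cam("wrist",s),(.543,.01,.115)))
a=im[100:360,140:500,::-1]
cv2.imwrite("pics/w1v.png",cv2.resize(a,(800,578),interpolation=2))
```

```text
1.7 [0.54   0.0094 0.2555] [-3.094  -0.5438  0.0027] [316.8276 230.9406]
```

View pics/w1v.png

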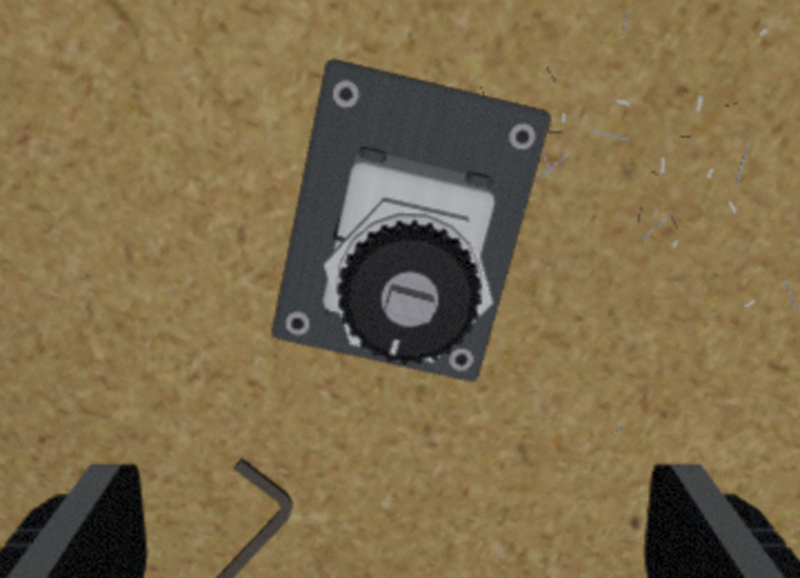

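Run:
```python
from h import *
p=np.load("s1.npy");s=dict(tool_pos=p[:3],tcp_rot=p[3:]);c=cam("wrist",s)
im=cv2.imread("pics/w1.png")
# world-aligned rectified view of plane z; right=-y, up=+x ; 0.1mm/px
cx,cy=.543,.010;out=[]
for z,h in((.124,.02),(.097,.032)):
    q=np.array([(cx+h,cy+h),(cx+h,cy-h),(cx-h,cy-h),(cx-h,cy+h)])
    src=np.array([proj(c,(*k,z)) for k in q],np.float32)
    H=cv2.getPerspectiveTransform(src,np.array([(0,0),(400,0),(400,400),(0,400)],np.float32))
    out.append(cv2.warpPerspective(im,H,(400,400),flags=cv2.INTER_CUBIC))
cv2.imwrite("pics/w1r.png",np.hstack(out))
```

```text
(no output)
```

View pics/w1r.png

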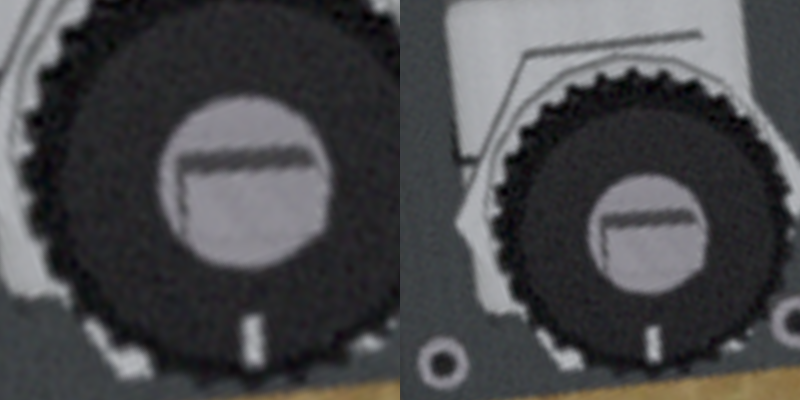

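Emit:
{"name": "carry_out", "arguments": {
  "moves": [0,0,0.1,-1,0,0,0.1,-1,0,0,0.1,-1,0,0,0.1,-1,0,0,0.1,-1,0,0,0.1,-1,0,0,0.1,-1,0,0,0.1,-1,0,0,0.1,-1,0,0,0.1,-1]
}}

```text
time_s: 2.75
tool_pos: [0.5392, 0.0071, 0.2064]
tcp_rot: [2.408, 2.018, -0.0]
force: [0.3, 0.1, 0.8]
gripper_width: 0.0853
grip_force: 0.0
```

Emit:
{"name": "carry_out", "arguments": {
  "moves": [0,0,0,-1,0,0,0,-1,0,0,0,-0.25,0,0,0,0,0,0,0,0]
}}

```text
time_s: 3.25
tool_pos: [0.5398, 0.008, 0.2065]
tcp_rot: [2.16, 2.281, 0.0]
force: [-0.4, 0.8, -1.0]
gripper_width: 0.0853
grip_force: 0.0
```

Run:
```python
from h import *
s=read_state();np.save("s2.npy",np.r_[s["tool_pos"],s["tcp_rot"]]);c=cam("wrist",s)
im=snapshot("wrist")[:,:,::-1].copy();cv2.imwrite("pics/w2.png",im)
print(s["time_s"],s["tool_pos"],s["tcp_rot"],R.from_rotvec(s["tcp_rot"]).as_matrix())
cx,cy=.543,.008;out=[]
for z,h in((.124,.02),(.097,.032)):
    q=np.array([(cx+h,cy+h),(cx+h,cy-h),(cx-h,cy-h),(cx-h,cy+h)])
    src=np.array([proj(c,(*k,z)) for k in q],np.float32)
    H=cv2.getPerspectiveTransform(src,np.array([(0,0),(400,0),(400,400),(0,400)],np.float32))
    out.append(cv2.warpPerspective(im,H,(400,400),flags=cv2.INTER_CUBIC))
cv2.imwrite("pics/w2r.png",np.hstack(out))
print("pip? scene",plane(cam("scene"),(299.8,254),.097))
```

```text
3.25 [0.5398 0.008  0.2065] [2.1599 2.2813 0.0002] [[-0.0546  0.9985  0.0001]
 [ 0.9985  0.0546  0.0001]
 [ 0.0001  0.0001 -1.    ]]
pip? scene [ 0.518  -0.0003  0.097 ]
```

View pics/w2r.png

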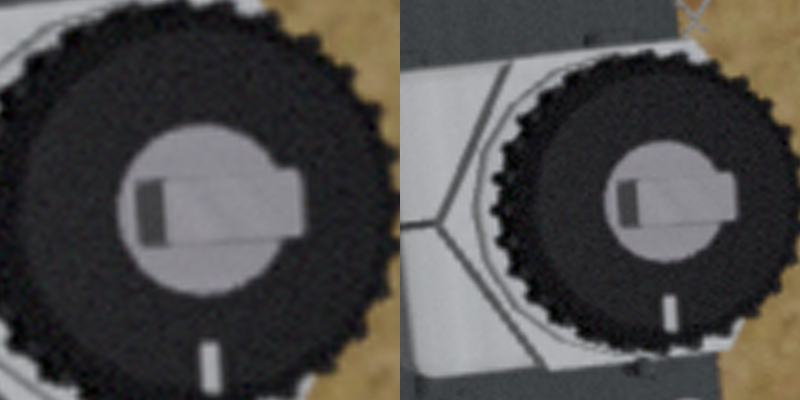

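Emit:
{"name": "carry_out", "arguments": {
  "moves": [0.85,-0.25,0,0,0.85,-0.25,0,0,0.85,-0.25,0,0,0.85,-0.25,0,0,0.85,-0.25,0,0,0.85,-0.25,0,0,0.85,-0.25,0,0,0,0,0,0,0,0,0,0]
}}

```text
time_s: 4.2
tool_pos: [0.4349, 0.3013, 0.2062]
tcp_rot: [2.154, 2.286, -0.001]
force: [0.5, -0.7, 0.5]
gripper_width: 0.0854
grip_force: 0.0
```

Run:
```python
from h import *
s=read_state();np.save("s3.npy",np.r_[s["tool_pos"],s["tcp_rot"]]);c=cam("wrist",s)
im=snapshot("wrist")[:,:,::-1].copy();cv2.imwrite("pics/w3.png",im)
print(s["time_s"],s["tool_pos"],s["tcp_rot"])
h=.05;cx,cy,z=.4355,.2837,.02
q=np.array([(cx+h,cy+h),(cx+h,cy-h),(cx-h,cy-h),(cx-h,cy+h)])
src=np.array([proj(c,(*k,z)) for k in q],np.float32)
H=cv2.getPerspectiveTransform(src,np.array([(0,0),(500,0),(500,500),(0,500)],np.float32))
cv2.imwrite("pics/w3r.png",cv2.warpPerspective(im,H,(500,500),flags=cv2.INTER_CUBIC))
```

```text
4.2 [0.4349 0.3013 0.2062] [ 2.1545  2.2863 -0.0006]
```

View pics/w3r.png

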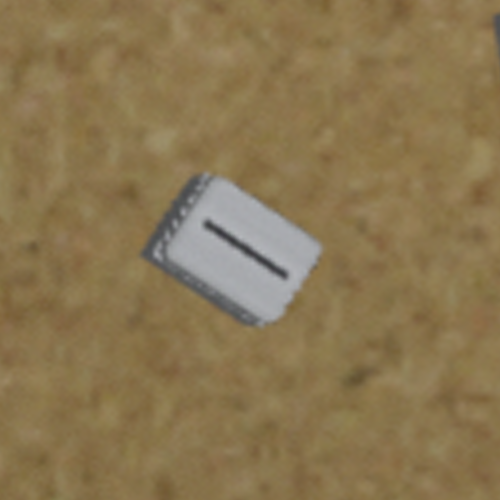

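Emit:
{"name": "carry_out", "arguments": {
  "moves": [-0.34,0,0.4,1,0,0,0.4,1,0,0,0.4,1,0,0,0.4,1,0,0,0.4,1,0,0,0.4,1,0,0,0,0,0,0,0,0],
  "claw": 45
}}

```text
time_s: 5.05
tool_pos: [0.4369, 0.2825, 0.0866]
tcp_rot: [2.756, 1.508, -0.001]
force: [-0.1, -0.5, 0.8]
gripper_width: 0.0446
grip_force: 0.0
```

Run:
```python
from h import *
s=read_state();im=snapshot("wrist")[:,:,::-1].copy();cv2.imwrite("pics/w4.png",im)
v=s["tcp_rot"];print(s["tool_pos"],v,np.degrees(2*np.arctan2(v[1],v[0])),s["gripper_width"],proj(cam("wrist",s),(.4356,.2843,.02)))
cv2.imwrite("pics/w4v.png",im)
```

```text
[0.4369 0.2825 0.0866] [ 2.7559  1.508  -0.0009] 57.37184975893572 0.044629647368749185 [311.395  272.9447]
```

View pics/w4v.png

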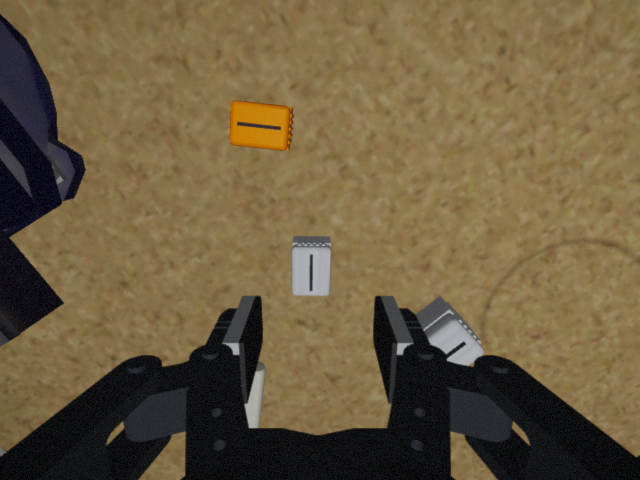

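Emit:
{"name": "carry_out", "arguments": {
  "moves": [0.016,-0.042,0.4,0,0,0,0.4,0,0,0,0.2,0,0,0,0.12,0,0,0,0,0,0,0,0,0]
}}

```text
time_s: 5.7
tool_pos: [0.4356, 0.2856, 0.0311]
tcp_rot: [-2.756, -1.507, -0.002]
force: [-0.3, 0.5, 0.4]
gripper_width: 0.0455
grip_force: 0.0
```

Emit:
{"name": "carry_out", "arguments": {
  "moves": [0,0,0,0,0,0,0,0,0,0,0,0,0,0,0,0,0,0,0,0,0,0,0,0,0,0,0,0],
  "claw": 10
}}

```text
time_s: 6.4
tool_pos: [0.4356, 0.2857, 0.0312]
tcp_rot: [-2.757, -1.507, -0.002]
force: [-0.7, -1.0, 5.7]
gripper_width: 0.0184
grip_force: 58.9
```

Emit:
{"name": "carry_out", "arguments": {
  "moves": [0,0,-0.5,0,0,0,-0.9,0,0,0,-0.9,0,0,0,-0.9,0,-0.51,0.69,0,0,-0.51,0.69,0,0,-0.51,0.69,0,0,-0.51,0.69,0,0,-0.51,0.69,0,0,-0.51,0.69,0,0]
}}

```text
time_s: 7.4
tool_pos: [0.5271, 0.0431, 0.1908]
tcp_rot: [2.756, 1.507, 0.001]
force: [-0.0, 0.0, -0.2]
gripper_width: 0.0182
grip_force: 58.8
```

Emit:
{"name": "carry_out", "arguments": {
  "moves": [-0.51,0.69,0,0,0,0,0,-1,0,0,0,-1,0,0,0,-1,0,0,0,-1,0,0,0,-1,0,0,0,-1,0,0,0,-0.12,0,0,0,0,0,0,0,0]
}}

```text
time_s: 8.4
tool_pos: [0.542, 0.0047, 0.1904]
tcp_rot: [-2.144, -2.296, -0.0]
force: [0.3, 0.5, -0.8]
gripper_width: 0.0184
grip_force: 58.8
```

Run:
```python
from h import *
s=read_state();im=snapshot("wrist")[:,:,::-1].copy();cv2.imwrite("pics/w5.png",im)
im2=snapshot("side")[:,:,::-1].copy();cv2.imwrite("pics/s5.png",im2)
v=s["tcp_rot"];c=cam("wrist",s);print(s["time_s"],s["tool_pos"],v,np.degrees(2*np.arctan2(v[1],v[0])),s["gripper_width"],s["force"])
p=s["tool_pos"];print(proj(c,p-[0,0,.0112]),proj(c,(.5423,.0048,.124)),proj(cam("side"),p))
a=im[200:440,200:440];q=proj(cam("side"),p).astype(int);b=im2[q[1]-60:q[1]+60,q[0]-40:q[0]+40]
cv2.imwrite("pics/c5.png",np.hstack([cv2.resize(a,(400,400),interpolation=2),cv2.resize(b,(267,400),interpolation=2)]))
```

```text
8.4 [0.542  0.0047 0.1904] [-2.1445 -2.2958 -0.0002] -266.09744495830665 0.01844977104226124 [ 0.3052  0.5471 -0.8371]
[315.7021 328.7524] [316.683  273.3019] [338.7987 184.6311]
```

View pics/c5.png

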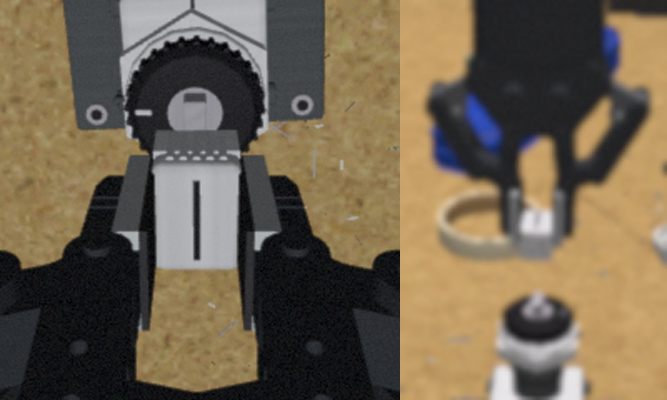

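Emit:
{"name": "carry_out", "arguments": {
  "moves": [0.034,-0.005,0.3,-0.03,0,0,0.2,0,0,0,0.14,0,0,0,0,0,0,0,0,0]
}}

```text
time_s: 9.0
tool_pos: [0.5417, 0.0064, 0.1583]
tcp_rot: [-2.138, -2.301, 0.0]
force: [0.5, 0.3, -0.2]
gripper_width: 0.0187
grip_force: 58.8
```

Emit:
{"name": "carry_out", "arguments": {
  "moves": [0,0,0.02,0,0,0,0.02,0,0,0,0,0]
}}

```text
time_s: 9.3
tool_pos: [0.5417, 0.0064, 0.1564]
tcp_rot: [2.138, 2.301, 0.0]
force: [-0.0, 0.0, -0.1]
gripper_width: 0.0186
grip_force: 58.8
```

Emit:
{"name": "carry_out", "arguments": {
  "moves": [0,0,0.02,0,0,0,0,0]
}}

```text
time_s: 9.5
tool_pos: [0.5416, 0.0064, 0.1553]
tcp_rot: [-2.138, -2.301, -0.0]
force: [-0.7, 0.1, -0.2]
gripper_width: 0.0183
grip_force: 58.8
```

Emit:
{"name": "carry_out", "arguments": {
  "moves": [0,0,0.015,0,0,0,0,0]
}}

```text
time_s: 9.7
tool_pos: [0.5417, 0.0063, 0.1545]
tcp_rot: [2.138, 2.301, -0.0]
force: [0.0, -0.6, -0.2]
gripper_width: 0.0184
grip_force: 58.8
```

Emit:
{"name": "carry_out", "arguments": {
  "moves": [0,0,0.01,0,0,0,0,0]
}}

```text
time_s: 9.9
tool_pos: [0.5417, 0.0063, 0.1541]
tcp_rot: [2.138, 2.301, -0.0]
force: [1.4, -1.6, -0.1]
gripper_width: 0.0186
grip_force: 58.8
```

Emit:
{"name": "carry_out", "arguments": {
  "moves": [0,0,0.01,0,0,0,0,0]
}}

```text
time_s: 10.1
tool_pos: [0.5417, 0.0063, 0.1536]
tcp_rot: [2.138, 2.301, -0.0]
force: [1.3, -2.3, 0.6]
gripper_width: 0.0183
grip_force: 58.9
```

Emit:
{"name": "carry_out", "arguments": {
  "moves": [0,0,0.01,0,0,0,0,0]
}}

```text
time_s: 10.3
tool_pos: [0.5417, 0.0063, 0.1531]
tcp_rot: [2.138, 2.301, -0.0]
force: [-0.1, -3.0, 0.2]
gripper_width: 0.0187
grip_force: 58.9
```

Emit:
{"name": "carry_out", "arguments": {
  "moves": [-0.01,0,0,0,0,0,0,0]
}}

```text
time_s: 10.5
tool_pos: [0.5415, 0.0061, 0.153]
tcp_rot: [-2.138, -2.301, -0.0]
force: [0.4, -0.4, 0.3]
gripper_width: 0.0184
grip_force: 58.8
```

Emit:
{"name": "carry_out", "arguments": {
  "moves": [0,0,0.02,0,0,0,0,0]
}}

```text
time_s: 10.7
tool_pos: [0.5415, 0.006, 0.1518]
tcp_rot: [-2.138, -2.301, 0.0]
force: [-0.4, 0.1, -0.0]
gripper_width: 0.0186
grip_force: 58.8
```

Emit:
{"name": "carry_out", "arguments": {
  "moves": [0,0,0.03,0,0,0,0.03,0,0,0,0,0]
}}

```text
time_s: 11.0
tool_pos: [0.5415, 0.0059, 0.1488]
tcp_rot: [-2.138, -2.301, 0.0]
force: [-0.2, -0.4, 0.4]
gripper_width: 0.018
grip_force: 58.8
```

Emit:
{"name": "carry_out", "arguments": {
  "moves": [0,0,0.02,0,0,0,0,0]
}}

```text
time_s: 11.2
tool_pos: [0.5416, 0.0059, 0.1479]
tcp_rot: [-2.138, -2.301, 0.0]
force: [-0.3, 0.2, 0.9]
gripper_width: 0.0185
grip_force: 58.8
```

Emit:
{"name": "carry_out", "arguments": {
  "moves": [0,0,0.01,0,0,0,0,0]
}}

```text
time_s: 11.4
tool_pos: [0.5417, 0.0059, 0.1475]
tcp_rot: [-2.138, -2.301, -0.0]
force: [-0.3, 0.5, -0.1]
gripper_width: 0.0185
grip_force: 58.8
```

Emit:
{"name": "carry_out", "arguments": {
  "moves": [0,0,0.01,0,0,0,0,0]
}}

```text
time_s: 11.6
tool_pos: [0.5416, 0.0059, 0.147]
tcp_rot: [-2.138, -2.301, -0.0]
force: [0.1, -0.8, -0.1]
gripper_width: 0.018
grip_force: 58.8
```

Emit:
{"name": "carry_out", "arguments": {
  "moves": [0,0,0.01,0,0,0,0,0]
}}

```text
time_s: 11.8
tool_pos: [0.5417, 0.0059, 0.1465]
tcp_rot: [-2.138, -2.302, -0.0]
force: [-0.0, -0.3, -0.2]
gripper_width: 0.0183
grip_force: 58.8
```

Emit:
{"name": "carry_out", "arguments": {
  "moves": [0,0,0.005,0,0,0,0,0]
}}

```text
time_s: 12.0
tool_pos: [0.5417, 0.0059, 0.1463]
tcp_rot: [-2.138, -2.302, 0.0]
force: [-0.2, 0.4, -0.5]
gripper_width: 0.0187
grip_force: 58.8
```

Emit:
{"name": "carry_out", "arguments": {
  "moves": [0,0,0.006,0,0,0,0,0]
}}

```text
time_s: 12.2
tool_pos: [0.5417, 0.0059, 0.1462]
tcp_rot: [2.138, 2.302, 0.0]
force: [-0.8, 0.2, 2.2]
gripper_width: 0.0184
grip_force: 59.0
```

Emit:
{"name": "carry_out", "arguments": {
  "moves": [0,0,0.006,0,0,0,0,0]
}}

```text
time_s: 12.4
tool_pos: [0.5417, 0.0059, 0.1461]
tcp_rot: [2.138, 2.301, 0.001]
force: [-0.9, -1.0, 4.4]
gripper_width: 0.0183
grip_force: 59.5
```

Emit:
{"name": "carry_out", "arguments": {
  "moves": [0,0,0.006,0,0,0,0,0]
}}

```text
time_s: 12.6
tool_pos: [0.5417, 0.0059, 0.1461]
tcp_rot: [2.138, 2.301, 0.001]
force: [-2.2, 0.4, 7.8]
gripper_width: 0.0184
grip_force: 59.8
```

Emit:
{"name": "carry_out", "arguments": {
  "moves": [0,0,-0.024,0,0,0,0,0]
}}

```text
time_s: 12.8
tool_pos: [0.5417, 0.0059, 0.1467]
tcp_rot: [2.138, 2.302, 0.0]
force: [-0.8, -0.7, 0.2]
gripper_width: 0.0188
grip_force: 58.8
```

Emit:
{"name": "carry_out", "arguments": {
  "moves": [0,0.0027,0,0.8,0,0.0027,0,1,0,0.0027,0,1,0,0,0,0,0,0,0,0]
}}

```text
time_s: 13.3
tool_pos: [0.5417, 0.0059, 0.1464]
tcp_rot: [-2.448, -1.968, 0.001]
force: [-1.5, -0.8, 1.0]
gripper_width: 0.0188
grip_force: 59.0
```

```bash
cat > st.py <<'E'
from h import *
s=read_state();v=s["tcp_rot"];yaw=np.degrees(2*np.arctan2(v[1],v[0]))%360
print(s["time_s"],s["tool_pos"],"yaw",yaw,s["force"],s["wrist_torque"])
E
python3 st.py
```

```text
13.3 [0.5417 0.0059 0.1464] yaw 77.58178036113378 [-1.4508 -0.7858  0.9508] [-0.1092  0.3906 -0.0274]
```

Emit:
{"name": "carry_out", "arguments": {
  "moves": [0,-0.005,-0.003,1,0,0,0,1,0,0,0,1,0,0,0,0,0,0,0,0]
}}

```text
time_s: 13.8
tool_pos: [0.5418, 0.0059, 0.1466]
tcp_rot: [-2.725, -1.563, 0.0]
force: [-0.9, 0.3, -2.7]
gripper_width: 0.0184
grip_force: 58.8
```

```bash
python3 st.py
```

```text
13.8 [0.5418 0.0059 0.1466] yaw 59.666024762682184 [-0.8698  0.2742 -2.6723] [-0.2002  0.0569 -0.0198]
```

Emit:
{"name": "carry_out", "arguments": {
  "moves": [0,-0.002,0.002,1,0,0,0,1,0,0,0,1,0,0,0,0,0,0,0,0]
}}

```text
time_s: 14.3
tool_pos: [0.5419, 0.0059, 0.1466]
tcp_rot: [2.936, 1.118, 0.0]
force: [0.4, -2.3, -1.9]
gripper_width: 0.0185
grip_force: 58.7
```

```bash
python3 st.py
```

```text
14.3 [0.5419 0.0059 0.1466] yaw 41.69088997020922 [ 0.3955 -2.2819 -1.8642] [-0.4918 -0.1286 -0.0126]
```

Emit:
{"name": "carry_out", "arguments": {
  "moves": [-0.006,0.007,0.003,1,0,0,0,1,0,0,0,1,0,0,0,0,0,0,0,0]
}}

```text
time_s: 14.8
tool_pos: [0.5419, 0.0056, 0.1466]
tcp_rot: [-3.074, -0.645, -0.001]
force: [0.5, -2.1, -1.0]
gripper_width: 0.0186
grip_force: 58.9
```

```bash
python3 st.py
```

```text
14.8 [0.5419 0.0056 0.1466] yaw 23.70884292244915 [ 0.4555 -2.0951 -1.046 ] [-0.2001 -0.2102  0.0217]
```

Emit:
{"name": "carry_out", "arguments": {
  "moves": [-0.003,0.008,0,1,0,0,0,1,0,0,0,0,0,0,0,0]
}}

```text
time_s: 15.2
tool_pos: [0.5419, 0.0053, 0.1466]
tcp_rot: [-3.125, -0.321, -0.001]
force: [2.1, 0.9, -0.4]
gripper_width: 0.0184
grip_force: 58.9
```

```bash
python3 st.py
```

```text
15.2 [0.5419 0.0053 0.1466] yaw 11.722025828517928 [ 2.0674  0.8713 -0.4329] [ 0.1411 -0.1881  0.047 ]
```

Emit:
{"name": "carry_out", "arguments": {
  "moves": [0,0,0,0.4,0,0,0,0]
}}

```text
time_s: 15.4
tool_pos: [0.5419, 0.0053, 0.1466]
tcp_rot: [-3.131, -0.252, -0.0]
force: [1.8, 1.0, -1.3]
gripper_width: 0.0184
grip_force: 59.0
```

```bash
python3 st.py
```

```text
15.4 [0.5419 0.0053 0.1466] yaw 9.18725184032894 [ 1.8028  1.0472 -1.2627] [ 0.181  -0.2741  0.027 ]
```

Emit:
{"name": "carry_out", "arguments": {
  "moves": [0,0,0,0.3,0,0,0,0]
}}

```text
time_s: 15.6
tool_pos: [0.5419, 0.0053, 0.1466]
tcp_rot: [-3.135, -0.202, -0.001]
force: [1.6, 1.1, 0.1]
gripper_width: 0.0181
grip_force: 59.0
```

```bash
python3 st.py
```

```text
15.6 [0.5419 0.0053 0.1466] yaw 7.3724579306238525 [1.649  1.0825 0.1339] [ 0.2699 -0.2475 -0.0064]
```

Emit:
{"name": "carry_out", "arguments": {
  "moves": [0,0,0,0.25,0,0,0,0]
}}

```text
time_s: 15.8
tool_pos: [0.5419, 0.0052, 0.1466]
tcp_rot: [-3.137, -0.157, -0.0]
force: [1.1, 1.3, 0.0]
gripper_width: 0.0191
grip_force: 59.0
```

```bash
python3 st.py
```

```text
15.8 [0.5419 0.0052 0.1466] yaw 5.7342900081789026 [1.0829 1.2899 0.0266] [ 0.3179 -0.3354  0.0324]
```

Emit:
{"name": "carry_out", "arguments": {
  "moves": [0,0,0,0.2,0,0,0,0]
}}

```text
time_s: 16.0
tool_pos: [0.5419, 0.0052, 0.1466]
tcp_rot: [-3.139, -0.123, -0.0]
force: [1.7, 2.3, 0.2]
gripper_width: 0.0185
grip_force: 59.0
```

```bash
python3 st.py
```

```text
16.0 [0.5419 0.0052 0.1466] yaw 4.485964727014846 [1.6575 2.2626 0.1718] [ 0.3831 -0.3467  0.0179]
```

Emit:
{"name": "carry_out", "arguments": {
  "moves": [0,0,0,0.2,0,0,0,0]
}}

```text
time_s: 16.2
tool_pos: [0.5419, 0.0052, 0.1466]
tcp_rot: [-3.14, -0.09, -0.0]
force: [1.4, 2.0, -0.3]
gripper_width: 0.0184
grip_force: 59.1
```

```bash
python3 st.py
```

```text
16.2 [0.5419 0.0052 0.1466] yaw 3.2654804666119617 [ 1.4484  2.0134 -0.2854] [ 0.3654 -0.4116  0.0393]
```

Emit:
{"name": "carry_out", "arguments": {
  "moves": [0,0,0,0.15,0,0,0,0]
}}

```text
time_s: 16.4
tool_pos: [0.5419, 0.0052, 0.1466]
tcp_rot: [-3.141, -0.065, -0.0]
force: [1.6, 2.0, 0.8]
gripper_width: 0.0187
grip_force: 59.0
```

```bash
python3 st.py
```

```text
16.4 [0.5419 0.0052 0.1466] yaw 2.3756571332631893 [1.639  1.9715 0.8259] [ 0.3953 -0.4455  0.0575]
```

Emit:
{"name": "carry_out", "arguments": {
  "moves": [0,0,0,0.15,0,0,0,0]
}}

```text
time_s: 16.6
tool_pos: [0.5419, 0.0052, 0.1466]
tcp_rot: [-3.141, -0.04, -0.0]
force: [2.1, 1.6, 0.9]
gripper_width: 0.0185
grip_force: 59.1
```

```bash
python3 st.py
python3 - <<'E'
from h import *
s=read_state();im=snapshot("side")[:,:,::-1].copy();im2=snapshot("wrist")[:,:,::-1].copy()
cv2.imwrite("pics/s6.png",im);cv2.imwrite("pics/w6.png",im2)
E
```

```text
16.6 [0.5419 0.0052 0.1466] yaw 1.4732835994459492 [2.1128 1.5708 0.877 ] [ 0.4332 -0.4723  0.1371]
```

Emit:
{"name": "carry_out", "arguments": {
  "moves": [0,0,0,0,0,0,0,0]
}}

```text
time_s: 16.9
tool_pos: [0.5418, 0.0052, 0.1465]
tcp_rot: [-3.141, -0.042, -0.0]
force: [2.6, 1.8, 0.7]
gripper_width: 0.0182
grip_force: 59.1
```

```bash
python3 st.py
python3 - <<'E'
from h import *
a=cv2.imread("pics/w6.png")[180:380,200:440]
b=cv2.imread("pics/s6.png");q=proj(cam("side"),(.542,.005,.125)).astype(int);b=b[q[1]-40:q[1]+40,q[0]-30:q[0]+30]
cv2.imwrite("pics/c6.png",np.hstack([cv2.resize(a,(480,400),interpolation=2),cv2.resize(b,(300,400),interpolation=2)]))
E
```

```text
16.9 [0.5418 0.0052 0.1465] yaw 1.515822717385106 [2.5835 1.8349 0.709 ] [ 0.455  -0.5031  0.1041]
```

View pics/c6.png

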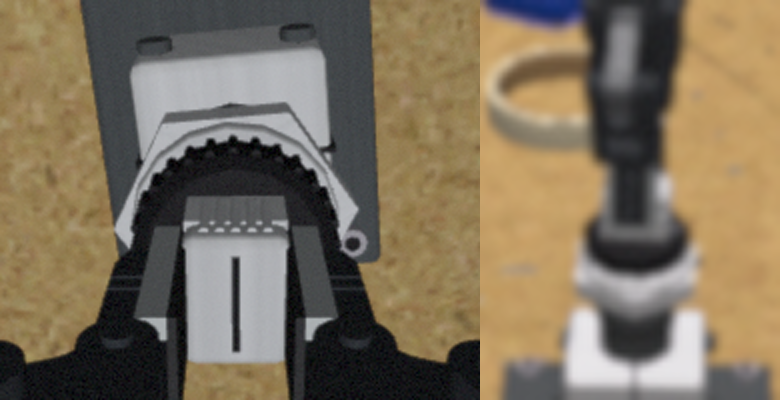

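Emit:
{"name": "carry_out", "arguments": {
  "moves": [0.005,-0.004,0,-0.4,0,0,0,0]
}}

```text
time_s: 17.1
tool_pos: [0.5416, 0.0052, 0.1463]
tcp_rot: [3.14, 0.108, -0.001]
force: [0.5, 1.9, 1.0]
gripper_width: 0.0182
grip_force: 59.0
```

```bash
python3 st.py
```

```text
17.1 [0.5416 0.0052 0.1463] yaw 3.9435154240453065 [0.5187 1.9237 0.9714] [ 0.2226 -0.1373 -0.0153]
```

Emit:
{"name": "carry_out", "arguments": {
  "moves": [0,0,0,0,0,0,0,0,0,0,0,0,0,0,0,0,0,0,0,0],
  "claw": 40
}}

```text
time_s: 17.6
tool_pos: [0.542, 0.0053, 0.1465]
tcp_rot: [-3.14, -0.107, 0.0]
force: [-0.2, -0.5, -0.1]
gripper_width: 0.0398
grip_force: 0.0
```

Emit:
{"name": "carry_out", "arguments": {
  "moves": [0,0,-0.2,0,0,0,-0.4,0,0,0,-0.6,0,0,0,-0.6,0,0,0,0,0,0,0,0,0]
}}

```text
time_s: 18.2
tool_pos: [0.5424, 0.0053, 0.2376]
tcp_rot: [-3.14, -0.107, -0.003]
force: [0.0, -0.0, -0.2]
gripper_width: 0.0403
grip_force: 0.0
```

Run:
```python
from h import *
s=read_state();im=snapshot("wrist")[:,:,::-1].copy();cv2.imwrite("pics/w7.png",im)
c=cam("wrist",s);v=s["tcp_rot"];print(s["time_s"],s["tool_pos"],np.degrees(2*np.arctan2(v[1],v[0])),s["force"])
out=[];cx,cy=.542,.005
for z,h in((.135,.03),(.097,.035)):
    q=np.array([(cx+h,cy+h),(cx+h,cy-h),(cx-h,cy-h),(cx-h,cy+h)])
    src=np.array([proj(c,(*k,z)) for k in q],np.float32)
    H=cv2.getPerspectiveTransform(src,np.array([(0,0),(400,0),(400,400),(0,400)],np.float32))
    out.append(cv2.warpPerspective(im,H,(400,400),flags=cv2.INTER_CUBIC))
cv2.imwrite("pics/w7r.png",np.hstack(out))
```

```text
18.2 [0.5424 0.0053 0.2376] -356.08853602724247 [ 0.0136 -0.0192 -0.2241]
```

View pics/w7r.png

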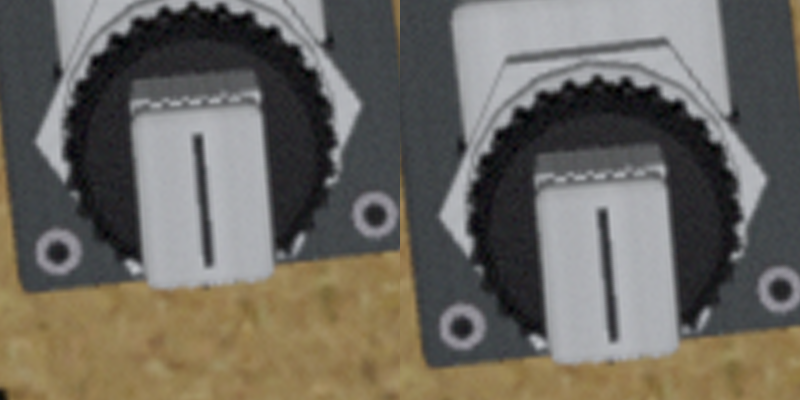

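```bash
python3 -c "
from rig import *
print(finish_job())"
```

```text
the job is handed in; nothing more can be done
None
```

The inner dial is home on the ring's face and was turned clockwise until torque rose at its closed stop. I eased it back about 2.5° within its play and let go (groove about 1.5° off the pip line by camera); I couldn't see the ring mark afterwards to confirm it hadn't moved. The job was handed in at about 18 s, and the hand-in gave no verdict.

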